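Clamp the tube rack on the shaker

ROBOT

A 7-joint arm with a two-finger parallel gripper is mounted at the origin on a cart in front of the work surface, level with it; the furniture and walls round the work are solid. World frame = base frame: x ahead of the robot, y to its left, z up, the work surface at z = 0. Lengths are in m, angles in rad, forces in N, time in s.
With the tool pointing down it reaches from about 0.4 to 0.875 m from the base axis. Payload 19.3 kg.
Tool frame: the origin (TCP) lies midway between the tips of the shut fingers; the grasp point (between the pads) lies 19 mm behind it; x points along the fingers, y is the direction in which the jaws open and shut, and the axes are right-handed (so a half turn about x gives the same grasp; the last joint's range is limited). The gripper opens to 85 mm and grips with 20 to 120 N. Pads are 22 mm wide; open, the fingers measure 114 mm over their backs; the gripper's body (76 mm by 85 mm) begins 54 mm behind the grasp point. The pads swing forward as they close: fully open they stand 13 mm farther back than shut.
Start: joints at [1.136, 0.521, -0.036, 1.599, 0.021, 1.021, -0.113], TCP at [0.223, -0.584, 0.231] pointing down, gripper open.
Joint ranges: [-2.91, 2.91], [-0.3, 2.13], [-1.5, 1.42], [0.17, 2.43], [-1.26, 4.41], [0.16, 1.93], [-2.52, 2.52]. Speed limits (rad/s): [1.89, 1.89, 2.39, 2.39, 3.01, 3.01, 3.01].

INTERFACE

Orientations are given as [roll, pitch, yaw] about the fixed x, y, z axes, in that order (R = Rz(yaw) Ry(pitch) Rx(roll)).
In Python, from workcell import telemetry, vision, workorder gives the robot as it stands. The module is installed in compiled form; this text tells all that it offers.
- The arm moves only by the tool play_rows, never from a script. Its argument "deltas" is a list of rows, each a list of 7 numbers: the shift along the world's x, y, z in mm, then the turn, a rotation vector about the world's x, y, z in degrees, then the finger opening in mm, from 0 to 85.4. In form: [[x, y, z, wx, wy, wz, jaw], ...]. A call has 1 to 8 rows; each row shifts and turns the commanded pose from where the row before left it; what a row does not reach is not made up. A row lasts 1/8 s, in which the tool goes at most 62.5 mm and 10.7 degrees, less where a joint would pass 70% of its speed; a pose out of reach is approached as far as the arm can. A call with a gripper value outside its range is refused whole. The fingers move at their own pace and stop on an object; "grip_force" is the grip in N (left out, the last holds). Time passes only in rows, so rows that do not move let the fingers close. It gives the time, the measured TCP pose, the force and the opening at its end, in the units of the state.
- telemetry.observe(): the state, without advancing time (a new reading comes with each control period).
- vision.grab_frame(name): name is "scene" or "side" or "wrist"; returns the picture (420x560x3 uint8, red, green, blue); there is no depth.
- vision.camera_info(name): a dict with "mtx" (3x3 intrinsics, pixels), "k1" (the pictures are not rectified: a ray, as slopes to the right and down, at radius r is drawn at 1 + k1 r^2 times it, then the intrinsics apply), "rvec" (rotation vector, rad) and "tvec" (3), from world to camera coordinates, as OpenCV has them. Camera axes: x right, y down, z forward; pixel columns grow to the right and rows downward; lengths in m; the calibration is good to about 2 mm. A picture is of the moment at which its call begins: read the wrist's pose just before it. camera_info takes no time and is no camera call; for the wrist camera it gives the pose at the moment of the call.
- workorder.job_done(): hands the job in, once; it reports no verdict.
The state is a dict: "clock": time; "qpos": joint angles; "qd": joint speeds; "joint_efforts": joint torques, N m; "position": TCP position; "tool_rot": TCP orientation; "force": force on the tool from outside, world axes, zero at the start; "moment": the same for the moment, N m; "grip_width": finger opening in m.
Only numpy, scipy, OpenCV 4.12 (cv2) and the standard library are available. Lean on these libraries where they do the work, as an engineer would, in place of code of your own. Each camera call takes 0.05 s, during which the arm holds its last target. There are 200 camera calls.

TASK

Clamp the hold-down bar on the tube shaker so that it can be run: by its upright lever, screw the clamp bolt clockwise until it is snug, which is when its head bears on the thrust washer and just drags the washer round with it (stop within an eighth of a turn of that). Then fold the lever fully down, leaving the bolt tight and the things standing beside the shaker where they are.

Things in the scene. Friction and masses are not known exactly. Their poses are not given: they have to be found in the camera images.
- shaker: white tube shaker, 150 x 366 mm, fixed. Origin under its centre, on the worktop; y along its length, z up. On its deck (61 mm up) a fixed blue rack with tubes (tube tops 159 mm up, all at y < 0) under a hold-down bar (24 mm wide, top 120 mm up) along y between pillars at y = +150 and -150 mm. The clamp bolt and lever stand on the bar's end at y = +150; the other end has only a domed nut.
- pivot (a point): the lever's pivot in the clamp bolt's head, on the bolt's vertical axis; z up. Its frame turns with the bolt: x is the direction toward which the lever folds down, y is along the pivot pin. Two cheeks of the head (16 mm along x, outer faces at y = +-19 mm) flank the lever's foot and rise to 6 mm above this point; the head's flat top is 11 mm below it.
- bolt_head (a point): centre of the underside of the bolt's dark round head (40 mm across, 14 mm thick), 25 mm below the pivot. Clockwise from above screws it in; it sinks a little (under 1 mm per rad) until, snug, it bears on the washer (height 0 above its top). It starts 1.2 to 3.0 rad short of that. Drag about 0.05 N m while loose; once snug the washer turns with it and the drag jumps to 0.5 N m. Stays where left.
- lever_end (a point): middle of the free end of the lever, a plain steel bar 20 mm wide (along the pivot pin) and 16 mm thick (in its folding plane), its end 60 mm from the pivot; its z axis points from the pivot to the end, its x axis is square to the 20 mm faces. Upright it can be pinched from above across either pair of faces; the part more than 8 mm above the pivot is free of the cheeks.
- lever (a joint): fold of the lever, rad: 0 upright, grows as it folds toward the pivot frame's +x, 1.5 against its stop (fully closed, about level). Starts at 0 to 0.2; a stiff hinge (0.12 N m) that stays where it is left.
- washer_tab (a point): outer part of the top face of the tab on the steel thrust washer (46 mm across, 4 mm thick, lying on the hold-down bar under the bolt's head), 28 mm from the bolt's axis; z up. The washer lies still while the bolt is loose and turns with the bolt once that is snug.
- slide_box: small blue box, 30 x 78 x 26 mm, standing loose left of the shaker; origin at the centre of its underside. Leave it alone.
- bottle: white plastic bottle, 60 mm across, 140 mm tall, loose left of the shaker; origin at the centre of its underside. Leave it alone.
- tip_box: pipette-tip box with a blue base, 85 x 121 x 78 mm, loose farther left; origin at the centre of its underside. Leave it alone.
- timer: round bench timer, 66 mm across, 49 mm tall, loose farther left; origin at the centre of its underside. Leave it alone.

How it is judged:
By the outcome, as a careful person would: the job done as asked, in the order asked, and still so for the second after the job is handed in, with the robot touching nothing.
It also fails if it takes over 61 s, if anything falls off the work surface, if the arm or the gripper's body presses on something with over 40 N, if the wrist force passes 120 N, or if a joint passes its speed limit or range.

## Working session

There is one attempt and no reset: what is moved stays moved. The work goes in short steps, Python scripts to look and compute and a tool call to move; the robot and the scene stay as the last step left them, time stands still between calls to the robot, and variables do not carry over. Pictures are saved under pics/ and viewed, about 8 in all and at most 12, crops included, and the job is handed in when it is done.

Besides the shell and the picture viewer there is one more tool, called after "Request:" as name(argument=value, ...) on one line, values as JSON. play_rows: Moves the arm, as the interface text tells. Its arguments: {"type":"object","properties":{"deltas":{"type":"array","items":{"type":"array","items":{"type":"number"}}},"grip_force":{"type":"number"}},"required":["deltas"]}

```bash
mkdir -p pics; cat > h.py <<'E'
import numpy as np, cv2
from workcell import telemetry, vision, workorder
def info(n):
    c=vision.camera_info(n); K=np.array(c["mtx"]); R,_=cv2.Rodrigues(np.array(c["rvec"],float)); return K,float(c["k1"]),R,np.array(c["tvec"],float).ravel()
def proj(n,P,c=None):
    K,k1,R,t=c or info(n); p=(R@np.atleast_2d(P).T).T+t; s=p[:,:2]/p[:,2:]; r2=(s**2).sum(1,keepdims=True); s=s*(1+k1*r2)
    return s@K[:2,:2].T+K[:2,2]
def ray(n,uv,c=None):
    K,k1,R,t=c or info(n); d=np.linalg.solve(K,[uv[0],uv[1],1])[:2]; s=d.copy()
    for _ in range(20): s=d/(1+k1*(s@s))
    v=R.T@np.array([s[0],s[1],1]); return -R.T@t, v/np.linalg.norm(v)
def onz(n,uv,z,c=None):
    o,v=ray(n,uv,c); return o+v*(z-o[2])/v[2]
def tri(rs):
    A=np.zeros((3,3));b=np.zeros(3)
    for o,v in rs:
        M=np.eye(3)-np.outer(v,v);A+=M;b+=M@o
    p=np.linalg.solve(A,b); return p,[np.linalg.norm((np.eye(3)-np.outer(v,v))@(p-o)) for o,v in rs]
def grab(n,f):
    im=vision.grab_frame(n)[:,:,::-1].copy(); cv2.imwrite(f"pics/{f}.png",im); return im
def crop(im,x0,y0,x1,y1,s): return cv2.resize(im[y0:y1,x0:x1],None,fx=s,fy=s,interpolation=cv2.INTER_CUBIC)
E
python3 - <<'E'
from h import *
s=telemetry.observe();print(s)
a=grab("scene","scene0");b=grab("side","side0")
for n in("scene","side"):
    c=info(n);print(n,c[0].tolist(),c[1],(-c[2].T@c[3]).round(3),c[2][2].round(3))
cv2.imwrite("pics/both.png",np.vstack([a,b])[:, :])
cv2.imwrite("pics/both.png",cv2.resize(np.hstack([a,b]),(800,300)))
E
```

```text
{'clock': 0.0, 'qpos': array([ 1.1358175 ,  0.52201744, -0.03631201,  1.59998138,  0.02118642,
        1.02111092, -0.11282072]), 'qd': array([ 5.90399600e-04, -2.28587004e-03,  5.56835636e-04, -1.62257920e-03,
       -6.28347631e-04,  7.16943889e-05, -1.54177645e-03]), 'joint_efforts': array([ 1.11343181e-04, -9.27122784e+01,  1.98000491e+00, -3.69933164e+01,
        1.79764879e-02,  8.29708704e-03,  5.67030463e-05]), 'position': array([ 0.22280741, -0.58358308,  0.2307333 ]), 'tool_rot': array([-1.50279568,  1.56966374,  2.00352418]), 'force': array([ 0.35792771, -0.52381533, -0.05510169]), 'moment': array([-0.01581311, -0.00845785,  0.04083909]), 'grip_width': 0.08511053539239212}
scene [[425.10680855513897, 0.0, 277.90963309472005], [0.0, 425.10680855513897, 205.40818264265806], [0.0, 0.0, 1.0]] -0.010153561279880156 [-0.193  0.974  0.716] [ 0.615 -0.643 -0.457]
side [[465.4209586536875, 0.0, 268.22484871543367], [0.0, 465.4209586536875, 195.09793286143227], [0.0, 0.0, 1.0]] 0.017560623968169025 [ 0.631 -1.061  0.713] [-0.052  0.904 -0.425]
```

View pics/scene0.png

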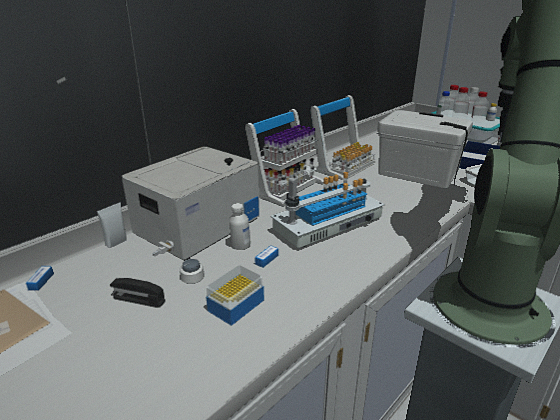

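View pics/side0.png

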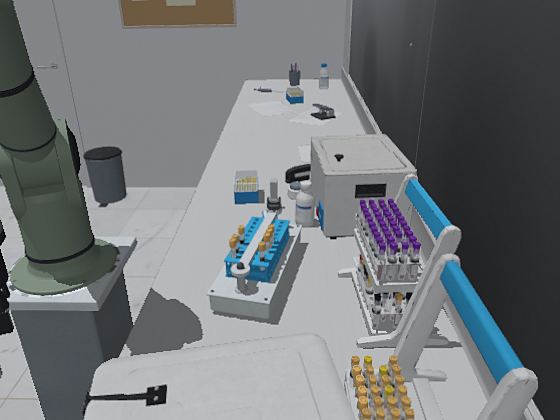

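Scene view: the lever end of the shaker is at about (292,195). Side view: the lever is at about (273,195). Next I'll enlarge both.

```bash
python3 - <<'E'
import cv2,numpy as np
a=cv2.imread("pics/scene0.png");b=cv2.imread("pics/side0.png")
f=lambda im,x,y,w,h,s:cv2.resize(im[y:y+h,x:x+w],None,fx=s,fy=s,interpolation=cv2.INTER_CUBIC)
A=f(a,262,165,50,75,8);B=f(b,245,165,50,75,8)
cv2.imwrite("pics/c1.png",np.hstack([A,B]))
E
```

```text
(no output)
```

View pics/c1.png

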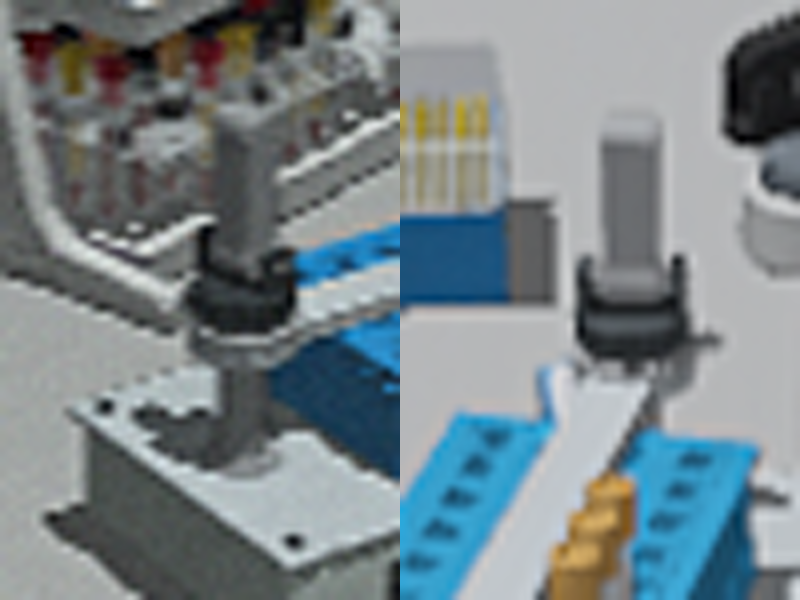

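```bash
python3 - <<'E'
from h import *
S=lambda x,y:(262+x/8-.44,165+y/8-.44); D=lambda x,y:(245+(x-400)/8-.44,165+y/8-.44)
for nm,p,q in(("top",S(246,112),D(632,125)),("head top",S(246,275),D(632,300)),("headmid",S(243,305),D(632,330))):
    P,e=tri([ray("scene",p),ray("side",q)]);print(nm,P.round(4),np.round(e,4))
print("tab z.124",onz("side",D(705,340),.124))
print("nut z.13",onz("side",(240,268),.13))
for uv in ((242,268),): print(onz("side",uv,.12))
print("bar at side crop", onz("side",D(520,550),.12), onz("side",D(625,550),.12),onz("side",D(570,375),.12),onz("side",D(650,385),.12))
print(proj("scene",onz("side",(240,268),.125)))
from scipy.spatial.transform import Rotation as R
s=telemetry.observe();print(R.from_euler('xyz',s['tool_rot']).as_matrix().round(3))
c=info("wrist");print((-c[2].T@c[3]),c[2].round(3),c[0][0,0])
E
```

```text
top [0.5785 0.1056 0.2088] [0.0005 0.0005]
head top [0.5771 0.1061 0.1419] [0.0006 0.0006]
headmid [0.577  0.1076 0.1296] [0.0005 0.0005]
tab z.124 [0.60281816 0.11158269 0.124     ]
nut z.13 [ 0.51424913 -0.2010578   0.13      ]
[ 0.51677348 -0.18625337  0.12      ]
bar at side crop [ 0.54640915 -0.02981875  0.12      ] [ 0.57994979 -0.02956975  0.12      ] [0.55607331 0.0922822  0.12      ] [0.58423167 0.08478819 0.12      ]
[[364.46609859 180.57254813]]
[[-0.     0.357 -0.934]
 [ 0.001 -0.934 -0.357]
 [-1.    -0.001  0.   ]]
[ 0.28732782 -0.55810728  0.37417551] [[ 0.357 -0.934  0.   ]
 [-0.898 -0.344  0.275]
 [-0.256 -0.098 -0.962]] 296.1290138041789
```

Request:
play_rows(deltas=[[22, 43, 10, 0, 0, 0, 85], [22, 43, 10, 0, 0, 0, 85], [22, 43, 10, 0, 0, 0, 85], [22, 43, 10, 0, 0, 0, 85], [22, 43, 10, 0, 0, 0, 85], [22, 43, 10, 0, 0, 0, 85], [22, 43, 10, 0, 0, 0, 85], [22, 43, 0, 0, 0, 0, 85]])

```text
clock: 1.1
position: [0.3996, -0.2385, 0.3019]
tool_rot: [2.178, 1.57, -0.599]
force: [-0.3, 0.7, -0.1]
grip_width: 0.0851
```

Request:
play_rows(deltas=[[22, 43, 0, 0, 0, 0, 85], [22, 43, 0, 0, 0, 0, 85], [22, 43, 0, 0, 0, 0, 85], [22, 43, 0, 0, 0, 0, 85], [22, 43, 0, 0, 0, 0, 85], [22, 43, 0, 0, 0, 0, 85], [22, 43, 0, 0, 0, 0, 85], [22, 43, 0, 0, 0, 0, 85]])

```text
clock: 2.1
position: [0.5754, 0.1055, 0.3011]
tool_rot: [0.07, 1.57, -2.707]
force: [0.0, -0.2, 0.3]
grip_width: 0.0851
```

```bash
python3 - <<'E'
from h import *
s=telemetry.observe();print(s['clock'],s['qpos'].round(3),s['position'].round(4),s['force'].round(2),s['moment'].round(3))
im=grab("wrist","w1");print(proj("wrist",[[.578,.106,.209],[.578,.106,.15],[.578,.106,.124]]).round(0))
cv2.imwrite("pics/w1b.png",cv2.resize(im,(800,600)))
E
```

```text
2.1 [-0.003  0.414 -0.391  1.608  0.168  1.154 -1.639] [0.5754 0.1055 0.3011] [ 0.02 -0.16  0.28] [-0.11  -0.034 -0.012]
[[287. 212.]
 [286. 195.]
 [285. 190.]]
```

View pics/w1b.png

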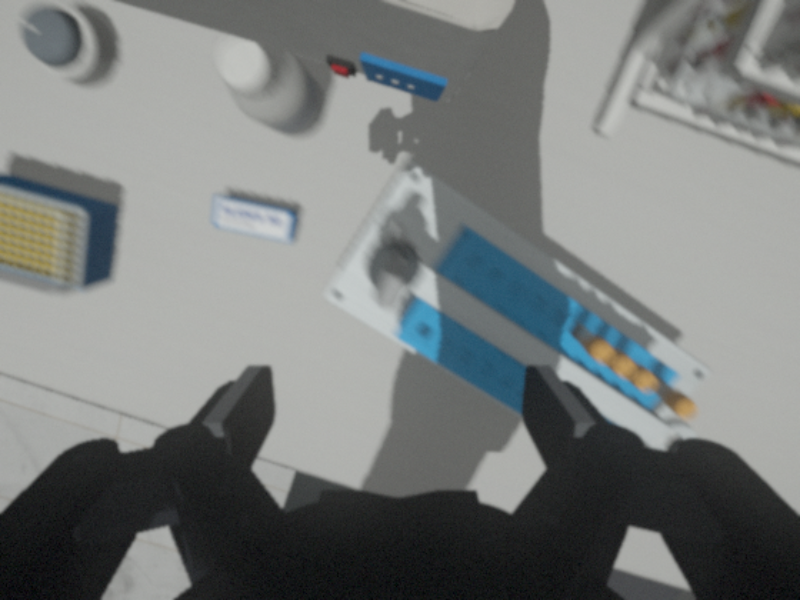

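Wrist view: bolt head with the lever at about (395,265) in the 800-px picture. I'll enlarge it with the contrast raised.

```bash
python3 - <<'E'
from h import *
im=grab("wrist","w2");c=info("wrist");np.save("w2c.npy",np.array([c[0],c[1],c[2],c[3]],dtype=object),allow_pickle=True)
print(proj("wrist",[[.578,.106,.209],[.578,.106,.15],[.578,.106,.124]],c).round(1))
k=crop(im,240,140,315,240,7).astype(float)
k=np.clip(255*(k/255)**.6,0,255).astype(np.uint8)
for i in range(0,75,10): cv2.putText(k,str(240+i),(i*7,10),0,.35,(0,0,255))
for i in range(0,100,10): cv2.putText(k,str(140+i),(0,i*7+4),0,.35,(0,0,255))
cv2.imwrite("pics/w2c.png",k[:600])
E
```

```text
[[284.5 209.3]
 [283.5 193.1]
 [283.2 187.7]]
```

View pics/w2c.png

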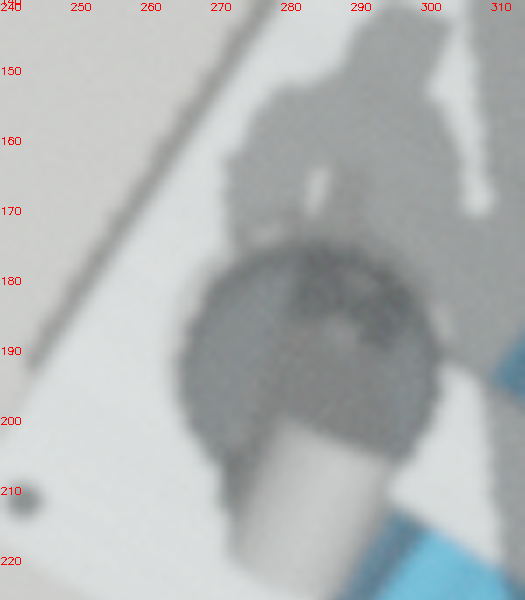

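Wrist crop: bolt head centred near (283,193). The lever's bright end face has its 16 mm edge running along world −y and its 20 mm edge along x, so the pin lies along world x. I'll turn the tool +159° to put the jaws along y, in the fold plane. That leaves joint 7 about 3.6 rad of clockwise travel.

Request:
play_rows(deltas=[[0, 0, 0, 0, 0, 10.6, 85], [0, 0, 0, 0, 0, 10.6, 85], [0, 0, 0, 0, 0, 10.6, 85], [0, 0, 0, 0, 0, 10.6, 85], [0, 0, 0, 0, 0, 10.6, 85], [0, 0, 0, 0, 0, 10.6, 85], [0, 0, 0, 0, 0, 10.6, 85], [0, 0, 0, 0, 0, 10.6, 85]])

```text
clock: 3.2
position: [0.5748, 0.1037, 0.301]
tool_rot: [-1.361, 1.57, -2.652]
force: [0.5, 0.3, -0.4]
grip_width: 0.0847
```

Request:
play_rows(deltas=[[0, 0, 0, 0, 0, 10.6, 85], [0, 0, 0, 0, 0, 10.6, 85], [0, 0, 0, 0, 0, 10.6, 85], [0, 0, 0, 0, 0, 10.6, 85], [0, 0, 0, 0, 0, 10.6, 85], [0, 0, 0, 0, 0, 10.6, 85], [0, 0, 0, 0, 0, 10.6, 85], [0, 0, 0, 0, 0, 0, 85]])

```text
clock: 4.2
position: [0.5748, 0.1037, 0.3009]
tool_rot: [2.909, 1.57, 2.906]
force: [0.2, -0.1, 0.2]
grip_width: 0.0851
```

```bash
python3 - <<'E'
from h import *
from scipy.spatial.transform import Rotation as R
s=telemetry.observe();print(s['clock'],s['qpos'].round(3),s['position'].round(4),s['force'].round(2),s['moment'].round(3))
print(R.from_euler('xyz',s['tool_rot']).as_matrix()[:,1].round(3))
im=grab("wrist","w3");c=info("wrist");np.save("w3c.npy",np.array([c[0],c[1],c[2],c[3]],dtype=object),allow_pickle=True)
p=proj("wrist",[[.5755,.106,.209],[.5755,.106,.15],[.5755,.106,.124]],c);print(p.round(1))
x0,y0=(p[0]-[45,50]).astype(int)
def mk(im,x0,y0,w,h):
    k=crop(im,x0,y0,x0+w,y0+h,6)
    k=np.clip(255*(k/255.)**.6,0,255).astype(np.uint8)
    for i in range(0,w,10): cv2.putText(k,str(x0+i),(i*6,10),0,.35,(0,0,255))
    for i in range(0,h,10): cv2.putText(k,str(y0+i),(0,i*6+4),0,.35,(0,0,255))
    return k
cv2.imwrite("pics/w3c.png",np.hstack([mk(im,x0,y0,80,95),mk(cv2.imread("pics/w2.png"),250,160,50,95)]))
E
```

```text
4.2 [ 0.387  0.553 -1.004  1.591  0.482  1.268  0.872] [0.5748 0.1037 0.3009] [ 0.15 -0.08  0.16] [ 0.055 -0.008 -0.014]
[0.003 1.    0.   ]
[[280.7 212.1]
 [280.4 195.4]
 [280.2 189.9]]
```

View pics/w3c.png

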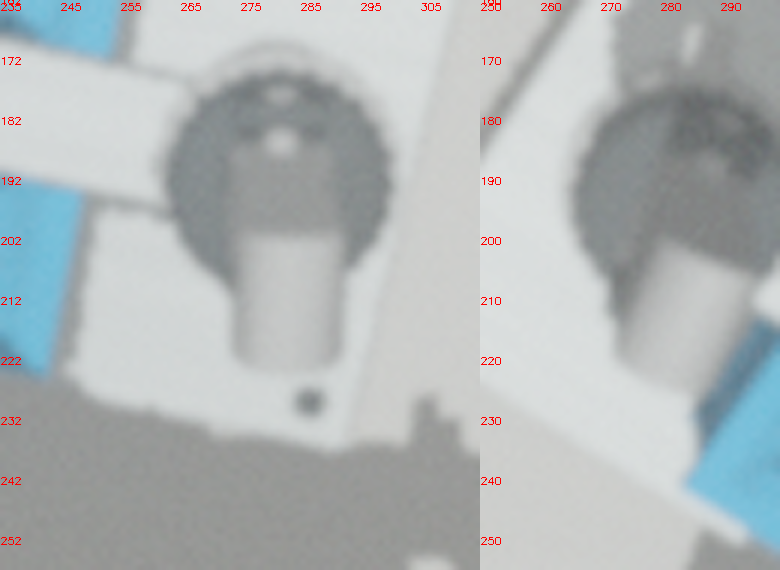

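Wrist view, new crop: lever end face centred at (281.5,211.5), within 1 mm of the prediction and square to the image. The head centre is about 280, and the washer tab shows at the top (about +x). The lever is nearly upright, so I'll descend and grip.

Request:
play_rows(deltas=[[0.5, 1, -45, 0, 0, 0, 85], [0.5, 1, -45, 0, 0, 0, 85], [0, 0, -40, 0, 0, 0, 50], [0, 0, 0, 0, 0, 0, 30], [0, 0, 0, 0, 0, 0, 12], [0, 0, 0, 0, 0, 0, 12], [0, 0, 0, 0, 0, 0, 12], [0, 0, 0, 0, 0, 0, 12]], grip_force=60)

```text
clock: 5.25
position: [0.5768, 0.1064, 0.173]
tool_rot: [0.13, 1.568, 0.128]
force: [0.2, -0.3, 9.2]
grip_width: 0.0153
```

```bash
cat > st.py <<'E'
from h import *
from scipy.spatial.transform import Rotation as R
s=telemetry.observe();y=R.from_euler('xyz',s['tool_rot']).as_matrix()[:,1]
print(s['clock'],'q7',s['qpos'][6].round(3),s['position'].round(4),'F',s['force'].round(2),'M',s['moment'].round(3),s['grip_width'].round(4),'ang',np.degrees(np.arctan2(y[1],y[0])).round(1))
E
python3 st.py
```

```text
Traceback (most recent call last):
  File "st.py", line 4, in <module>
    print(s['clock'],'q7',s['qpos'][6].round(3),s['position'].round(4),'F',s['force'].round(2),'M',s['moment'].round(3),s['grip_width'].round(4),'ang',np.degrees(np.arctan2(y[1],y[0])).round(1))
                                                                                                                        ^^^^^^^^^^^^^^^^^^^^^
AttributeError: 'float' object has no attribute 'round'
```

Request:
play_rows(deltas=[[0, 0, 0, 0, 0, -10, 12], [0, 0, 0, 0, 0, -10, 12], [0, 0, 0, 0, 0, -10, 12], [0, 0, 0, 0, 0, -10, 12]])

```text
clock: 5.75
position: [0.5766, 0.1062, 0.1727]
tool_rot: [0.793, 1.569, 0.087]
force: [-0.2, -1.4, 1.0]
grip_width: 0.015
```

```bash
sed -i "s/s\['grip_width'\].round(4)/round(s['grip_width'],4)/" st.py; python3 st.py; python3 -c "
from h import *
a=grab('side','s1');b=grab('scene','a1')"
```

```text
5.75 q7 0.147 [0.5766 0.1062 0.1727] F [-0.22 -1.37  1.01] M [-0.143 -0.038  0.111] 0.015 ang 49.5
```

Request:
play_rows(deltas=[[0, 0, 0, 0, 0, -10, 12], [0, 0, -0.5, 0, 0, -10, 12], [0, 0, 0, 0, 0, -5, 12]])

```text
clock: 6.22
position: [0.5766, 0.1061, 0.1721]
tool_rot: [1.049, 1.569, -0.087]
force: [-1.0, -2.2, 9.5]
grip_width: 0.015
```

```bash
python3 st.py
```

```text
6.225 q7 -0.224 [0.5766 0.1061 0.1721] F [-1.05 -2.19  9.5 ] M [-0.545  0.104  0.11 ] 0.015 ang 24.9
```

Request:
play_rows(deltas=[[0, 0, 0, 0, 0, -7, 12], [0, 0, -0.5, 0, 0, -7, 12]])

```text
clock: 6.48
position: [0.5766, 0.1061, 0.1717]
tool_rot: [1.373, 1.569, -0.007]
force: [-3.0, -3.0, 16.5]
grip_width: 0.0151
```

```bash
python3 st.py
```

```text
6.475 q7 -0.435 [0.5766 0.1061 0.1717] F [-3.   -3.03 16.51] M [-0.78   0.689  0.291] 0.0151 ang 10.9
```

Request:
play_rows(deltas=[[0, 0, 0, 0, 0, -7, 12], [0, 0, 0, 0, 0, -7, 12]])

```text
clock: 6.72
position: [0.5765, 0.1061, 0.1718]
tool_rot: [1.49, 1.569, -0.134]
force: [-1.2, -3.2, 14.5]
grip_width: 0.0152
```

```bash
python3 st.py
```

```text
6.725 q7 -0.645 [0.5765 0.1061 0.1718] F [-1.24 -3.21 14.49] M [-0.755  0.723  0.513] 0.0152 ang -3.0
```

Mz has risen from 0.11 to 0.51 N m, which is near the snug drag. I'll check the tab before turning further.

```bash
python3 - <<'E'
from h import *
A=grab("side","s2");w=grab("wrist","w4");c=info("wrist")
f=lambda im:crop(im,262,185,302,225,8)
tab=lambda d:np.array([.5765+.028*np.cos(np.radians(d)),.106+.028*np.sin(np.radians(d)),.124])
for d in(12,0,-12,-30):print(d,proj("side",tab(d)).round(1),proj("wrist",tab(d),c).round(1))
t=np.hstack([f(cv2.imread("pics/side0.png")),f(A)])
p=proj("wrist",tab(0),c)[0];x,y=p.astype(int);x=min(max(x,50),510);y=min(max(y,35),385)
k=crop(w,x-50,y-35,x+50,y+35,6.4);k=np.clip(255*(k/255.)**.6,0,255).astype(np.uint8);print(x-50,y-35,t.shape,k.shape)
o=np.vstack([t,k[:280,:640]]) if k.shape[1]==640 else t
cv2.imwrite("pics/t1.png",o)
E
```

```text
12 [[283.1 207. ]] [[319.2 219.8]]
0 [[283.2 208. ]] [[320.2 227.8]]
-12 [[283.  208.9]] [[319.4 235.8]]
-30 [[281.8 210.2]] [[315.1 246.9]]
270 192 (320, 640, 3) (448, 640, 3)
```

View pics/t1.png

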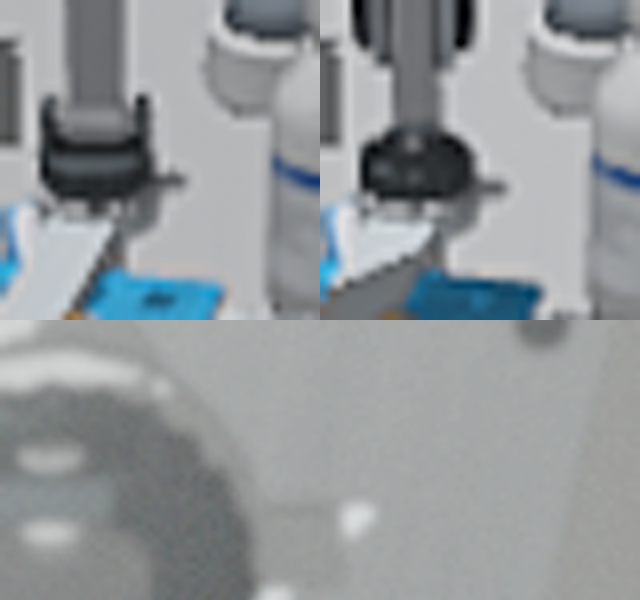

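Side view: the tab tip has shifted about 0.8 px down (roughly −10°). In the wrist view the tab centre sits at 0° against about +12° at the start. Snug therefore came near 81–84° of turn. To confirm, I'll turn another −6° and see whether the tab stays fixed in the wrist picture, which turns with the tool.

Request:
play_rows(deltas=[[0, 0, 0, 0, 0, -6, 12], [0, 0, 0, 0, 0, 0, 12]])

```text
clock: 7.08
position: [0.5765, 0.1061, 0.1718]
tool_rot: [1.522, 1.569, -0.205]
force: [-1.5, -3.8, 14.1]
grip_width: 0.0151
```

```bash
python3 st.py; python3 - <<'E'
from h import *
w=grab("wrist","w5");a=cv2.imread("pics/w4.png")
g=lambda i:cv2.GaussianBlur(cv2.cvtColor(i,6),(0,0),1).astype(np.float32)
A,B=g(a),g(w)
# tab patch: best match shift
for nm,(x0,y0,x1,y1) in dict(tab=(313,214,330,242),deckhole=(343,180,365,203),head=(262,205,308,250)).items():
    t=A[y0:y1,x0:x1];S=B[y0-25:y1+25,x0-25:x1+25]
    r=cv2.matchTemplate(S,t,cv2.TM_CCOEFF_NORMED);m=cv2.minMaxLoc(r);print(nm,np.array(m[3])-25,round(m[1],3))
k=np.hstack([crop(i,270,185,340,255,5.7) for i in(a,w)]);k=np.clip(255*(k/255.)**.6,0,255).astype(np.uint8)
cv2.imwrite("pics/t2.png",k)
E
```

```text
7.075 q7 -0.733 [0.5765 0.1061 0.1718] F [-1.55 -3.78 14.11] M [-0.802  0.691  0.328] 0.0151 ang -8.9
tab [-2 -4] 0.674
deckhole [-1 -7] 0.997
head [0 0] 0.965
```

View pics/t2.png

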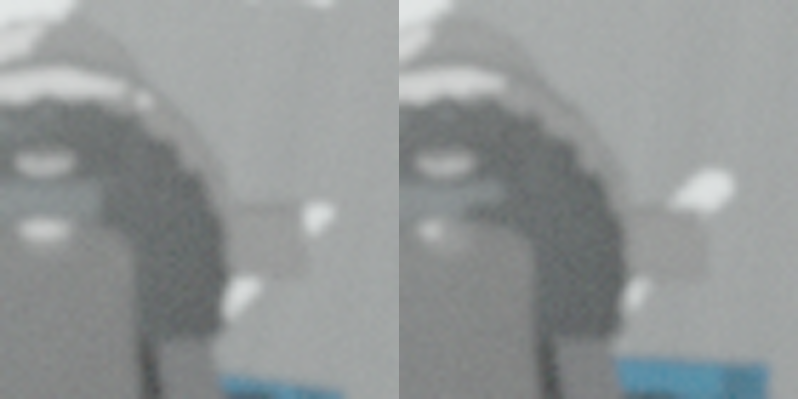

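The tab stays fixed relative to the tool while the background turns, so the washer is being dragged and the bolt is snug, about 18° past first contact. Next I'll release, turn the tool back +90° so the jaws lie along the pin, and regrip lightly for folding.

Request:
play_rows(deltas=[[0, 0, 0, 0, 0, 0, 60], [0, 0, 1, 0, 0, 0, 85], [0, 0, 0, 0, 0, 0, 85], [0, 0, 0, 0, 0, 0, 85]])

```text
clock: 7.62
position: [0.5759, 0.1062, 0.1713]
tool_rot: [-1.828, 1.571, 2.726]
force: [0.1, -0.1, 0.1]
grip_width: 0.0845
```

Request:
play_rows(deltas=[[0, 0, 0, 0, 0, 10, 85], [0, 0, 0, 0, 0, 10, 85], [0, 0, 0, 0, 0, 10, 85], [0, 0, 0, 0, 0, 10, 85], [0, 0, 0, 0, 0, 10, 85], [0, 0, 0, 0, 0, 10, 85], [0, 0, 0, 0, 0, 10, 85], [0, 0, 0, 0, 0, 10, 85]])

```text
clock: 8.62
position: [0.5759, 0.1061, 0.1712]
tool_rot: [-2.288, 1.571, -2.615]
force: [0.6, 0.2, 0.1]
grip_width: 0.085
```

Request:
play_rows(deltas=[[0, 0, 0, 0, 0, 10, 85], [0, 0, 0, 0, 0, 0, 40], [0, 0, 0, 0, 0, 0, 25], [0, 0, 0, 0, 0, 0, 15], [0, 0, 0, 0, 0, 0, 15], [0, 0, 0, 0, 0, 0, 15]], grip_force=25)

```text
clock: 9.38
position: [0.576, 0.1064, 0.1715]
tool_rot: [0.52, 1.571, 0.361]
force: [0.6, 0.2, 2.7]
grip_width: 0.0199
```

```bash
python3 st.py
```

```text
9.375 q7 0.621 [0.576  0.1064 0.1715] F [0.61 0.19 2.65] M [0.248 0.043 0.105] 0.0199 ang 80.9
```

Request:
play_rows(deltas=[[2, -0.3, 0, 0, 0, 0, 15], [2, -0.3, 0, 0, 0, 0, 15], [0, 0, 0, 0, 0, 0, 15]])

```text
clock: 9.75
position: [0.579, 0.1059, 0.1711]
tool_rot: [-2.972, 1.569, -3.13]
force: [-7.7, 2.9, 4.7]
grip_width: 0.0192
```

```bash
python3 st.py
```

```text
9.75 q7 0.626 [0.579  0.1059 0.1711] F [-7.71  2.88  4.74] M [0.294 1.945 0.263] 0.0192 ang 80.9
```

Request:
play_rows(deltas=[[2, -0.3, -0.4, 0, 0, 0, 15], [2, -0.3, -0.4, 0, 0, 0, 15], [0, 0, 0, 0, 0, 0, 15]])

```text
clock: 10.12
position: [0.5831, 0.1053, 0.1704]
tool_rot: [-2.953, 1.569, -3.111]
force: [-9.0, 1.5, 6.5]
grip_width: 0.0195
```

```bash
python3 st.py; python3 - <<'E'
from h import *
w=grab("wrist","w6");a=grab("side","s3")
P=lambda n,d:proj(n,[.576+.06*np.sin(d)*.987,.106-.06*np.sin(d)*.158,.149+.06*np.cos(d)]).round(1)
for d in(0,.2):print(P("side",d),P("scene",d),P("wrist",d))
b=grab("scene","a3")
k=np.hstack([crop(w,220,150,340,270,5),crop(b,272,160,312,220,5)[:600]] if 0 else [crop(w,200,150,340,270,4),crop(b,272,165,312,225,8)[:480]])
k=np.clip(255*(k/255.)**.6,0,255).astype(np.uint8);cv2.imwrite("pics/t3.png",k);print(k.shape)
E
```

```text
10.125 q7 0.629 [0.5831 0.1053 0.1704] F [-8.99  1.49  6.49] M [0.274 1.839 0.299] 0.0195 ang 80.9
[[272.5 180.2]] [[292.7 178.7]] [[276.2 288.1]]
[[276.8 180.8]] [[290.2 177.8]] [[276.3 311.9]]
(480, 880, 3)
```

View pics/t3.png

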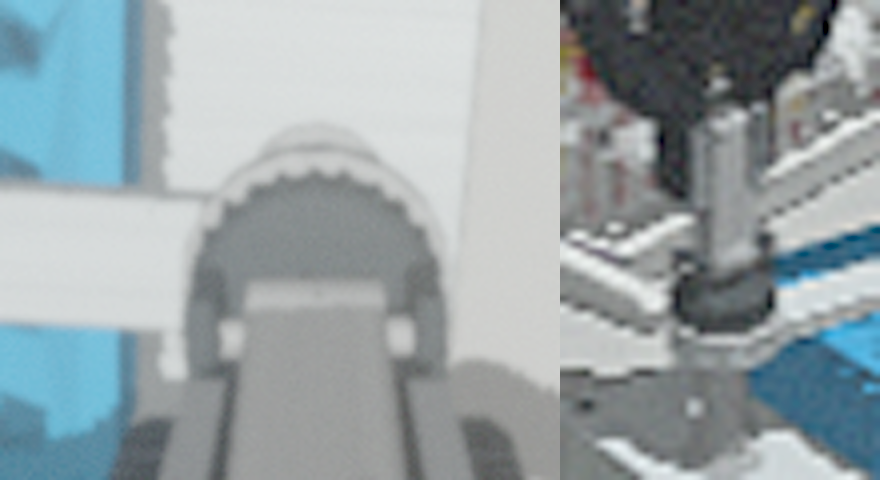

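The force stays near 8–9 N while the tool advances from 3 to 7 mm. So the hinge is moving and +x (−9°) is the fold direction. I'll continue along the arc.

Request:
play_rows(deltas=[[6.4, -1, -1.8, 0, 0, 0, 15], [5.6, -0.9, -2.6, 0, 0, 0, 15], [5.2, -0.8, -3.4, 0, 0, 0, 15]], grip_force=20)

```text
clock: 10.65
position: [0.601, 0.1026, 0.1629]
tool_rot: [-3.039, 1.57, 3.086]
force: [-5.5, 1.3, 9.3]
grip_width: 0.0195
```

```bash
python3 st.py
```

```text
10.65 q7 0.642 [0.601  0.1026 0.1629] F [-5.5   1.28  9.32] M [0.204 1.44  0.208] 0.0195 ang 80.9
```

Forces stay low and the arc is tracking, so I'll carry on.

Request:
play_rows(deltas=[[4.6, -0.7, -4.2, 0, 0, 0, 15], [3.9, -0.6, -4.8, 0, 0, 0, 15], [3.3, -0.5, -5.4, 0, 0, 0, 15]])

```text
clock: 11.02
position: [0.6136, 0.1007, 0.1489]
tool_rot: [0.357, 1.57, 0.198]
force: [0.3, -0.1, 9.7]
grip_width: 0.0196
```

```bash
python3 st.py
```

```text
11.025 q7 0.644 [0.6136 0.1007 0.1489] F [ 0.29 -0.09  9.67] M [-0.006  0.413  0.169] 0.0196 ang 80.9
```

Request:
play_rows(deltas=[[2.4, -0.4, -5.8, 0, 0, 0, 15], [1.5, -0.2, -6.1, 0, 0, 0, 15]])

```text
clock: 11.28
position: [0.6181, 0.1, 0.1371]
tool_rot: [0.322, 1.568, 0.163]
force: [3.0, 0.2, 10.6]
grip_width: 0.0195
```

```bash
python3 st.py
```

```text
11.275 q7 0.639 [0.6181 0.1    0.1371] F [ 2.97  0.18 10.62] M [-0.005 -0.345  0.296] 0.0195 ang 80.9
```

Request:
play_rows(deltas=[[0.5, 0, -3, 0, 0, 0, 15], [0, 0, -2, 0, 0, 0, 15]])

```text
clock: 11.52
position: [0.6187, 0.0999, 0.1322]
tool_rot: [0.305, 1.568, 0.146]
force: [4.5, -0.4, 10.9]
grip_width: 0.02
```

```bash
python3 st.py
```

```text
11.525 q7 0.636 [0.6187 0.0999 0.1322] F [ 4.51 -0.37 10.92] M [-0.09  -0.723  0.211] 0.02 ang 80.9
```

Request:
play_rows(deltas=[[0, 0, -1.5, 0, 0, 0, 15], [0, 0, 0, 0, 0, 0, 15]])

```text
clock: 11.78
position: [0.6187, 0.0999, 0.1307]
tool_rot: [0.31, 1.568, 0.151]
force: [4.6, -0.4, 8.7]
grip_width: 0.0197
```

```bash
python3 st.py
```

```text
11.775 q7 0.635 [0.6187 0.0999 0.1307] F [ 4.65 -0.38  8.73] M [-0.004 -0.758  0.267] 0.0197 ang 80.9
```

Request:
play_rows(deltas=[[0, 0, 0, 0, 0, 0, 40], [0, 0, 0, 0, 0, 0, 40], [0, 0, 30, 0, 0, 0, 40], [0, 0, 30, 0, 0, 0, 40], [0, 0, 0, 0, 0, 0, 0], [0, 0, 0, 0, 0, 0, 0], [0, 0, 0, 0, 0, 0, 0], [0, 0, 0, 0, 0, 0, 0]])

```text
clock: 12.78
position: [0.6171, 0.0998, 0.1893]
tool_rot: [-2.865, 1.57, -3.024]
force: [0.8, -0.2, 0.2]
grip_width: -0.0
```

```bash
python3 st.py; python3 - <<'E'
from h import *
w=grab("wrist","w7");a=grab("side","s4");b=grab("scene","a4")
k=np.hstack([crop(w,200,150,340,270,4)[:480],crop(a,255,185,305,225,6)] if 0 else [crop(w,210,150,330,270,4),crop(a,260,185,300,245,8)])
k=np.clip(255*(k/255.)**.7,0,255).astype(np.uint8);cv2.imwrite("pics/t4.png",k);print(k.shape)
E
```

```text
12.775 q7 0.682 [0.6171 0.0998 0.1893] F [ 0.81 -0.15  0.21] M [ 0.017 -0.011  0.01 ] -0.0 ang 80.9
(480, 800, 3)
```

View pics/t4.png

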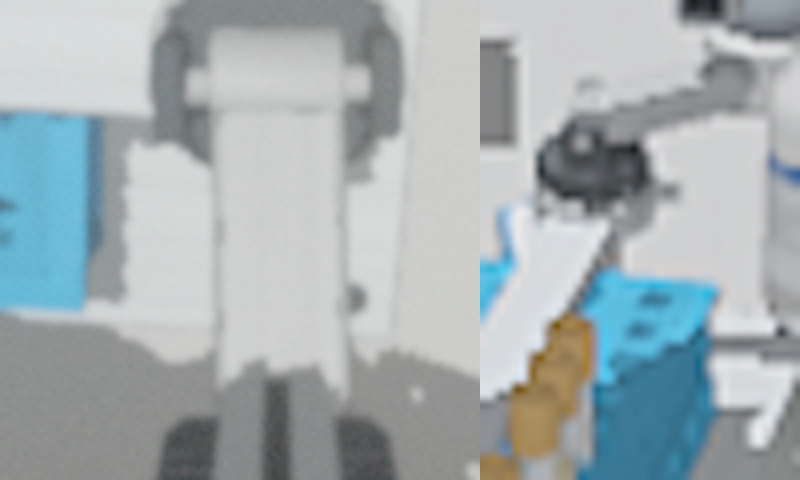

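Side view: the lever is still about 15–20° above level, so the pads had slipped. The wrist view shows the shut fingertips directly over the lever. I'll press down from above.

Request:
play_rows(deltas=[[4, -0.6, -10, 0, 0, 0, 0], [2, -0.4, -8, 0, 0, 0, 0], [0, 0, -4, 0, 0, 0, 0]])

```text
clock: 13.3
position: [0.6237, 0.0987, 0.1672]
tool_rot: [1.014, 1.571, 0.855]
force: [2.5, -2.6, 2.5]
grip_width: -0.0001
```

```bash
python3 st.py
```

```text
13.3 q7 0.672 [0.6237 0.0987 0.1672] F [ 2.49 -2.6   2.45] M [-0.13  -0.49  -0.004] -0.0001 ang 80.9
```

Request:
play_rows(deltas=[[0, 0, -3, 0, 0, 0, 0], [0, 0, -2, 0, 0, 0, 0]])

```text
clock: 13.55
position: [0.6234, 0.0989, 0.1629]
tool_rot: [0.214, 1.571, 0.055]
force: [1.4, 0.4, 3.1]
grip_width: 0.0001
```

```bash
python3 st.py
```

```text
13.55 q7 0.668 [0.6234 0.0989 0.1629] F [1.37 0.37 3.07] M [-0.072 -0.493 -0.012] 0.0001 ang 80.9
```

Request:
play_rows(deltas=[[0, 0, -2, 0, 0, 0, 0], [0, 0, -1, 0, 0, 0, 0]])

```text
clock: 13.8
position: [0.6235, 0.0989, 0.16]
tool_rot: [0.187, 1.57, 0.029]
force: [2.6, -1.1, 4.8]
grip_width: 0.0002
```

```bash
python3 st.py
```

```text
13.8 q7 0.666 [0.6235 0.0989 0.16  ] F [ 2.62 -1.13  4.8 ] M [-0.104 -0.69  -0.001] 0.0002 ang 80.9
```

Request:
play_rows(deltas=[[0, 0, -1, 0, 0, 0, 0], [0, 0, 0, 0, 0, 0, 0]])

```text
clock: 14.05
position: [0.6238, 0.0989, 0.1594]
tool_rot: [0.255, 1.57, 0.096]
force: [3.5, -1.1, 6.9]
grip_width: -0.0001
```

```bash
python3 st.py
```

```text
14.05 q7 0.665 [0.6238 0.0989 0.1594] F [ 3.54 -1.11  6.89] M [-0.194 -0.718 -0.002] -0.0001 ang 80.9
```

Request:
play_rows(deltas=[[0, 0, -1, 0, 0, 0, 0], [0, 0, 0, 0, 0, 0, 0]])

```text
clock: 14.3
position: [0.6241, 0.0989, 0.1587]
tool_rot: [0.253, 1.569, 0.094]
force: [3.4, -1.6, 11.1]
grip_width: 0.0002
```

```bash
python3 st.py
```

```text
14.3 q7 0.665 [0.6241 0.0989 0.1587] F [ 3.43 -1.6  11.09] M [-0.275 -0.913 -0.053] 0.0002 ang 80.9
```

Request:
play_rows(deltas=[[0, 0, -1.5, 0, 0, 0, 0], [0, 0, 0, 0, 0, 0, 0]])

```text
clock: 14.55
position: [0.6247, 0.0989, 0.1577]
tool_rot: [0.24, 1.568, 0.081]
force: [3.8, -2.5, 15.4]
grip_width: 0.0002
```

```bash
python3 st.py
```

```text
14.55 q7 0.663 [0.6247 0.0989 0.1577] F [ 3.75 -2.45 15.39] M [-0.44  -1.069  0.042] 0.0002 ang 80.9
```

Request:
play_rows(deltas=[[0, 0, 20, 0, 0, 0, 0], [0, 0, 50, 0, 0, 0, 0], [-20, 0, 50, 0, 0, 0, 0], [-50, 0, 0, 0, 0, 0, 0], [-50, 0, 0, 0, 0, 0, 0], [0, 0, 0, 0, 0, 0, 0]])

```text
clock: 15.3
position: [0.5005, 0.0986, 0.2772]
tool_rot: [-1.511, 1.568, -1.669]
force: [1.3, 0.3, 0.1]
grip_width: -0.0002
```

```bash
python3 st.py; python3 - <<'E'
from h import *
w=grab("wrist","w8");a=grab("side","s5");b=grab("scene","a5")
p=proj("wrist",[.6,.103,.15])[0].astype(int);print(p)
x,y=np.clip(p,[50,60],[510,360])
k=np.hstack([crop(w,x-50,y-60,x+50,y+60,4),crop(a,260,185,300,245,8)]);k=np.clip(255*(k/255.)**.7,0,255).astype(np.uint8);cv2.imwrite("pics/t5.png",k);print(k.shape)
for n,i,o in(("side",a,"side0"),("scene",b,"scene0")):
    d=np.abs(i.astype(int)-cv2.imread(f"pics/{o}.png")).max(2)
    print(n)
R={"side":dict(bottle=(296,188,314,226),box=(262,205,270,212),tip=(234,170,258,205)),"scene":dict(bottle=(228,202,252,250),slide=(252,245,280,268),tip=(203,264,266,324),timer=(177,256,207,285))}
for n,i,o in(("side",a,"side0"),("scene",b,"scene0")):
    for m,(x0,y0,x1,y1) in R[n].items():
        O=cv2.imread(f"pics/{o}.png");r=cv2.matchTemplate(i[y0-6:y1+6,x0-6:x1+6],O[y0:y1,x0:x1],cv2.TM_CCOEFF_NORMED);q=cv2.minMaxLoc(r);print(n,m,np.array(q[3])-6,round(q[1],3))
E
```

```text
15.3 q7 0.707 [0.5005 0.0986 0.2772] F [1.28 0.34 0.06] M [ 0.022 -0.087 -0.018] -0.0002 ang 81.0
[297 289]
(480, 720, 3)
side
scene
side bottle [0 0] 0.95
side box [0 0] 0.923
side tip [0 0] 1.0
scene bottle [0 0] 0.969
scene slide [0 0] 0.997
scene tip [0 0] 0.996
scene timer [0 0] 0.996
```

View pics/t5.png

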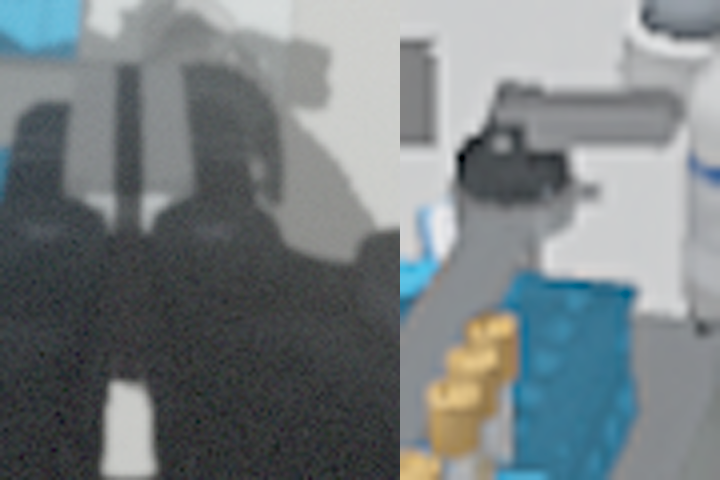

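```bash
python3 - <<'E'
from h import *
u=np.array([.987,-.158,0]);b=np.array([.576,.106,.149]);z=np.array([0,0,1.])
for d in(1.2,1.3,1.4,1.5):
    L=u*np.sin(d)+z*np.cos(d);n=z*np.sin(d)-u*np.cos(d);s=np.array([-.158,-.987,0])*.01
    q=[b+.06*L+.008*n+s,b+.06*L-.008*n+s,b+.02*L+.008*n+s,b+.02*L-.008*n+s]
    print(d,((proj("side",q)+.44-[260,185])*8+[400,0]).round(0).tolist())
E
```

```text
1.2 [[653.0, 69.0], [669.0, 110.0], [545.0, 100.0], [563.0, 140.0]]
1.3 [[660.0, 84.0], [673.0, 126.0], [550.0, 105.0], [562.0, 146.0]]
1.4 [[666.0, 100.0], [674.0, 142.0], [553.0, 110.0], [561.0, 151.0]]
1.5 [[671.0, 115.0], [674.0, 157.0], [556.0, 115.0], [560.0, 157.0]]
```

```bash
python3 - <<'E'
from h import *
g=cv2.cvtColor(cv2.imread("pics/s5.png"),6).astype(float)
for x in range(278,294,2):
    c=g[190:210,x]; d=np.diff(c); print(x, "top",190+.5+np.argmin(d[:9]),"sub",end=' ')
    # subpixel: dark mass extents
    bg=c[:4].max();m=(bg-c)/(bg-c.min()); i=np.where(m>.5)[0]
    t=i[0]-(m[i[0]]-.5)/(m[i[0]]-m[i[0]-1]); print((190+t).round(2),c.astype(int).tolist())
E
```

```text
278 top 195.5 sub 196.42 [188, 188, 188, 188, 193, 184, 131, 85, 102, 115, 112, 111, 116, 101, 35, 39, 46, 46, 66, 81]
280 top 195.5 sub 196.31 [187, 187, 186, 186, 191, 179, 125, 83, 102, 115, 111, 110, 112, 101, 62, 44, 40, 37, 60, 86]
282 top 195.5 sub 195.83 [188, 187, 187, 188, 192, 180, 126, 82, 100, 116, 110, 108, 104, 160, 204, 202, 191, 151, 114, 116]
284 top 195.5 sub 195.86 [187, 187, 187, 188, 192, 181, 127, 81, 99, 116, 111, 108, 102, 155, 195, 190, 191, 174, 119, 125]
286 top 195.5 sub 195.82 [190, 191, 187, 184, 191, 180, 127, 82, 99, 116, 111, 108, 102, 154, 195, 188, 188, 189, 191, 191]
288 top 195.5 sub 195.88 [129, 133, 141, 142, 145, 141, 109, 84, 100, 115, 110, 108, 100, 155, 195, 188, 187, 187, 187, 187]
290 top 195.5 sub 195.06 [196, 155, 149, 153, 157, 143, 96, 84, 99, 115, 110, 108, 102, 155, 195, 189, 187, 187, 187, 186]
292 top 195.5 sub 191.78 [213, 183, 142, 150, 155, 141, 97, 89, 102, 113, 112, 108, 100, 140, 184, 189, 188, 187, 187, 188]
```

The lever's edges are exactly horizontal in the side view, which matches 1.5 rad (1.4 rad would show a 1.3 px slope). None of the objects beside the shaker has moved, so I'm handing in.

```bash
python3 -c "
from workcell import workorder;print(workorder.job_done())"
```

```text
the job is handed in; nothing more can be done
None
```

The clamp bolt is snug and the lever is folded fully down. I handed the job in at about 15.5 s of the 61 s allowed; it reports no verdict.

- **Bolt:** I turned it about 99° clockwise by the upright lever. The moment rose from 0.11 to 0.51 N m. On a further 6° turn the washer tab turned with the tool, so the bolt is snug. I estimate it is about 18° past first drag, within the 45° allowed. On that last step the moment read only 0.33 N m, lower than the 0.51 N m before it.
- **Lever:** My first attempt, folding it in the grip, left it about 15–20° short because the pads slipped. I then pressed it down from above with shut fingers at about 15 N. It gave slightly under that load rather than stopping hard. Afterwards its edges were level in the side view, which matches 1.5 rad.
- **Surroundings:** The bottle, slide box, tip box and timer all matched their starting positions in the pictures (0 px shift). The highest tool force I read was about 17 N, and the gripper ended clear of everything.
- **Not checked:** I did not measure the bolt's angle again after folding. The moment about the bolt's axis stayed at 0.3 N m or less in my readings while folding, below the 0.5 N m snug drag.

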